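# Put the 500 g check weight on the balance and shut the weighing chamber

## Robot

A 6-joint arm with a two-finger parallel gripper is mounted at the origin on the work surface. World frame = base frame: x ahead of the robot, y to its left, z up, the work surface at z = 0. Lengths are in m, angles in rad, forces in N, time in s.
With the tool pointing down it reaches from about 0.25 to 0.8 m from the base axis. Payload 3.9 kg.
Tool frame: the origin (TCP) lies at the very end of the fingers, on their centre line; the grasp point (between the pads) lies bot.hold_point_z behind it (bot.hold_point_z is the distance from the TCP to the grasp point, in m); z points along the fingers, y is the line along which they close (so a half turn about z gives the same grasp; the last joint's range is limited). The gripper opens to 85 mm and grips with 20 to 120 N. Pads are 22 mm wide; open, the fingers measure 114 mm over their backs; the gripper's body (76 mm by 85 mm) begins 54 mm behind the grasp point. The pads swing forward as they close: fully open they stand 13 mm farther back than shut.
Start: joints at [1.223, 0.26, -0.138, 1.173, 0, 1.571], TCP at [0.179, 0.494, 0.231] pointing down, gripper open.
Joint ranges: [-2.78, 2.78], [-0.83, 1.72], [-1.28, 1.37], [-1.9, 2.12], [-1.57, 1.48], [-3.14, 3.14]. Speed limits (rad/s): [2.57, 2.57, 3.14, 3.14, 3.14, 3.14].

## Interface

Orientations are given as a rotation vector (axis times angle).
In Python, from bench import readout, vision, workorder, bot gives the robot as it stands.
- The arm moves only by the shell command python3 -m jog 'ROWS'. ROWS is JSON, a list of rows, each a list of 7 numbers: the shift along the tool's x, y, z normalised to -1 to 1, where 1 is 0.4 m, then the turn, a rotation vector about the tool's x, y, z normalised to -1 to 1, where 1 is 45 degrees, then the opening, from -1 (shut) to 1 (fully open). In form: [[dx, dy, dz, ax, ay, az, gripper], ...]. A call has 1 to 20 rows; each row is the pose to reach, as a shift and turn from the pose commanded when the call began, along the tool's axes at that moment; what a row does not reach only later rows make up. A row lasts 1/12 s, in which the tool goes at most 41.7 mm and 7.16 degrees, less where a joint would pass 70% of its speed; a pose out of reach is approached as far as the arm can. A call with a number of a shift or a turn outside -1 to 1 is refused whole. A call with a gripper value outside its range is refused whole. The fingers move at their own pace and stop on an object; the grip force is fixed at half the most. Time passes only in rows, so rows that repeat a pose let the fingers close. It gives the time, the measured TCP pose, the force, the opening and the grip force at its end, in the units of the state.
- readout.observe(): the state, without advancing time (a new reading comes with each control period).
- vision.snapshot(name): name is "side" or "top"; returns the picture (400x640x3 uint8, red, green, blue); there is no depth.
- vision.camera_params(name): a dict with "vertical_fov" (degrees; the focal length in pixels is half the picture's height over the tangent of half this angle, whatever the lens; pixels are square), "cx", "cy" (the principal point, pixels), "k1" (the pictures are not rectified: a ray, as slopes to the right and down, at radius r is drawn at 1 + k1 r^2 times it, then the intrinsics apply), "rvec" (rotation vector, rad) and "tvec" (3), from world to camera coordinates, as OpenCV has them. Camera axes: x right, y down, z forward; pixel columns grow to the right and rows downward; lengths in m; the calibration is good to about 2 mm. A picture is of the moment at which its call begins. camera_params takes no time and is no camera call.
- workorder.close_job(): hands the job in; it is judged then, once.
The state is a dict: "time_s": time; "q": joint angles; "dq": joint speeds; "tau": joint torques, N m; "tool_pos": TCP position; "tcp_rot": TCP orientation; "contact_force": force on the tool from outside, world axes, zero at the start; "wrist_torque": the same for the moment, N m; "grip_width": finger opening in m; "grasp_force": force on a finger pad.
Only numpy, scipy, OpenCV 4.12 (cv2) and the standard library are available. Lean on these libraries where they do the work, as an engineer would, in place of code of your own. Each camera call takes 0.05 s, during which the arm holds its last target. There are 200 camera calls.

## Task

Get the balance ready for its daily check with the 500 g weight: slide back the cover of the weighing chamber, take out the plastic cup that was left on the pan and stand it upright on the floor of the white tray beside the other two vessels. Then set the largest of the three steel check weights down gently, upright, in the middle of the pan, and slide the cover fully shut. Leave the other weights, vessels and bottles standing where they are.

Things in the scene. Friction and masses are not known exactly. Their poses are not given: they have to be found in the camera images.
- balance: Cream balance, fixed, with a square glass weighing chamber. Origin on the bench under the pan's middle; x from its low front panel (keys, display, up to 70 mm high) to its rear, y to the left, z up. Footprint x -191 to +180 mm, y -103 to +103 mm. Behind the chamber a tower 146 mm high, 190 mm wide, x 80 to 180 mm.
- chamber_mouth (a point): Middle of the chamber's open top, 148 mm above the bench, axes as the balance's. Inside: 150 mm across y, x -75 to +80 mm, upright walls (front and sides 4 mm glass, the rear is the tower) from its floor 68 mm above the bench up to 148 mm; open only at the top. Two slide rails (y 75 to 84 mm either side, 156 mm high) run back over the tower.
- pan_middle (a point): Middle of the square steel pan's top face, 80 mm above the bench, marked by a small dark disc. Pan 120 x 120 mm, level, rigid. Axes as the balance's. Wall tops are 68 mm above it.
- cover (a joint): Slide of the flat clear cover (158 x 148 x 5 mm, top face 154 mm above the bench) on the rails, in m: 0 fully shut (over the whole chamber), 0.13 fully open (slid to +x of the balance, over the tower), rigid ends at both. Starts at 0 to 0.05. About 1.5 N of friction; stays where left. The cover's front edge is at balance x = -79 mm + joint value.
- cover_handle (a point): Middle of the top of the black grip bar standing on the cover near its front edge: 12 mm thick along the slide, 50 mm long across it, 20 mm high; this point is 174 mm above the bench, at balance x = -68 mm + joint value, y 0. Its x axis is the balance's x, the opening direction. It opens and shuts the cover.
- cup: The cup that was left on the pan: off-white plastic, open, round, 60 mm high, outside diameter 45 mm at the foot and 49 mm at the rim (51 mm over a thin lip), wall 2.5 mm, 40 to 85 g. Origin at the middle of its underside, z up along its axis. It starts upright on the pan, up to 15 mm off the middle each way.
- tray: White plastic tray, fixed, 240 mm (its x) by 150 mm (its y), rim 18 mm high, wall and floor 5 mm thick; stands on the bench on one side of the balance, left or right. Origin at the middle of its underside.
- tray_floor (a point): Middle of the tray's inner floor, 5 mm above the bench; axes as the tray's; the inner floor is 230 mm (x) by 140 mm (y).
- cup_b: Another cup of the same shape and size as the first, standing in the tray. Origin at the middle of its underside. Not to be moved.
- beaker_small: Small glass beaker, 46 mm across, 55 mm high, standing in the tray. Origin at the middle of its underside. Not to be moved.
- case: Low black case for the check weights, no lid, fixed: 206 mm (its x) by 78 mm (its y), rim 18 mm high, floor and walls 4 mm; two cross walls make three compartments of about 63 x 70 mm along its x (middles at x -67, 0, +67 mm), one weight in each, in any order. On the other side of the balance from the tray. Origin at the middle of its underside.
- weight_large: Largest steel check weight (500 g): upright cylinder 38 mm across up to 44.6 mm high, then a narrow neck and a knob 25 mm across, 62 mm high in all. Origin at the middle of its underside, z up. Starts upright on the case's floor.
- weight_mid: Middle steel weight (200 g), same shape, 29 mm across, 46 mm high. Origin at the middle of its underside. Not to be moved.
- weight_small: Smallest steel weight (100 g), same shape, 23 mm across, 37 mm high. Origin at the middle of its underside. Not to be moved.
- bottle: Reagent bottle with white cap, 48 mm across, 115 mm high, on the bench beyond the far end of the case. Origin at the middle of its underside. Not to be moved.
- jar: Small brown glass jar with white cap, 48 mm across, 60 mm high, on the bench before the near end of the tray. Origin at the middle of its underside. Not to be moved.
There are look-alikes about, which are no part of the job. Leave any pink look-alike of the weight_large alone.

How it is judged:
By the outcome, as a careful person would: the job done as asked, in the order asked, and still so for the second after the job is handed in, with the robot touching nothing.
It also fails if it takes over 72 s, if anything falls off the work surface, if the arm or the gripper's body presses on something with over 40 N, if the wrist force passes 120 N, or if a joint passes its speed limit or range.

## Working session

There is one attempt and no reset: what is moved stays moved. The work goes in short steps, Python scripts to look and compute and a shell command to move; the robot and the scene stay as the last step left them, time stands still between calls to the robot, and variables do not carry over. Pictures are saved under pics/ and viewed, at most 11 in all, crops included, and the job is handed in when it is done.

```bash
ls; mkdir -p pics; cat > h.py <<'E'
import numpy as np,cv2
from bench import readout, vision, workorder, bot
from scipy.spatial.transform import Rotation as R
P={n:vision.camera_params(n) for n in("side","top")}
def cam(n):
    p=P[n];f=200/np.tan(np.radians(p["vertical_fov"])/2)
    return f,p["cx"],p["cy"],p["k1"],R.from_rotvec(np.array(p["rvec"]).ravel()).as_matrix(),np.array(p["tvec"]).ravel()
def ray(n,u,v):
    f,cx,cy,k,M,t=cam(n);d=np.array([(u-cx)/f,(v-cy)/f]);s=d.copy()
    for _ in range(30): s=d/(1+k*(s@s))
    return -M.T@t, M.T@np.array([s[0],s[1],1.])
def onz(n,u,v,z):
    o,d=ray(n,u,v);return o+d*(z-o[2])/d[2]
def two(a,b):
    (o1,d1),(o2,d2)=ray(*a),ray(*b);A=np.c_[d1,-d2];x=np.linalg.lstsq(A,o2-o1,rcond=None)[0]
    p,q=o1+d1*x[0],o2+d2*x[1];return (p+q)/2,np.linalg.norm(p-q)
def proj(n,X):
    f,cx,cy,k,M,t=cam(n);c=M@np.array(X)+t;s=c[:2]/c[2];s=s*(1+k*(s@s));return s*f+[cx,cy]
E
python3 - <<'E'
from h import *
np.set_printoptions(precision=4,suppress=True)
for n in P:
    im=vision.snapshot(n);cv2.imwrite(f'pics/{n}0.png',im[:,:,::-1]);print(n,P[n],-cam(n)[4].T@cam(n)[5])
print(readout.observe(),bot.hold_point_z)
E
```

```text
pics
side {'vertical_fov': 52.557190713533, 'cx': 317.8987631190096, 'cy': 198.99478470780414, 'k1': -0.07031734895981732, 'rvec': array([ 2.2535, -1.0023,  0.3619]), 'tvec': array([-0.3176,  0.3763,  0.9579])} [-0.0326 -0.4676  0.9697]
top {'vertical_fov': 42.17015616299531, 'cx': 319.40837708501726, 'cy': 197.0899168204455, 'k1': -0.08846896035991082, 'rvec': array([ 2.1808, -2.1825,  0.1071]), 'tvec': array([-0.0031,  0.499 ,  1.6226])} [0.3553 0.0139 1.6599]
{'time_s': 0.1, 'q': array([ 1.223 ,  0.2606, -0.1392,  1.1727, -0.    ,  1.5708]), 'dq': array([ 0.0011, -0.0009,  0.0031,  0.0002,  0.0011, -0.0009]), 'tau': array([  0.0003, -40.651 ,  25.4528,   0.0101,   0.    ,   0.    ]), 'tool_pos': array([0.1788, 0.493 , 0.2306]), 'tcp_rot': array([-0.5436, -3.0939,  0.0027]), 'contact_force': array([0.4516, 0.9207, 0.1861]), 'wrist_torque': array([-0.0343,  0.0123, -0.0153]), 'grasp_force': 0.0, 'grip_width': 0.0855366042862907} 0.0187
```

View pics/top0.png

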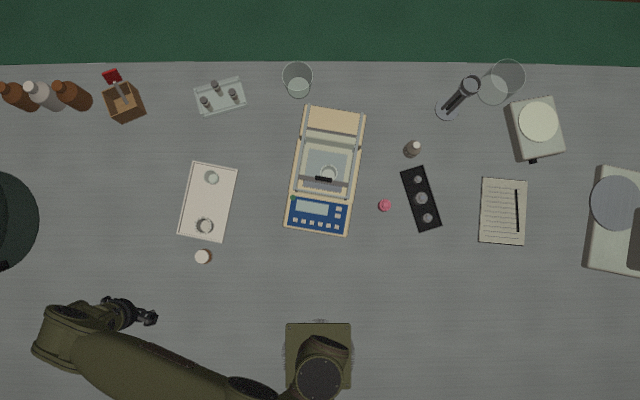

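View pics/side0.png

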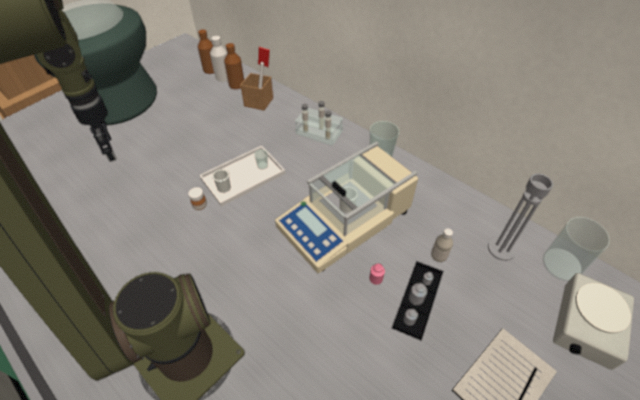

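Top picture: tray at (207,201) on the left, with vessels at (211,177) and (205,226) and the jar at (203,257). The balance is at about (325,170), its black handle at (323,179) and the cup at (328,172). The case is at (421,198) on the right. Candidates for the 500 g weight are the steel ones at (417,180), (421,198) and (428,218), plus the pink look-alike at (384,205). The steel one at (421,198) looks widest, so I'll enlarge to confirm.

```bash
python3 - <<'E'
import cv2,numpy as np
t=cv2.imread('pics/top0.png');s=cv2.imread('pics/side0.png')
a=cv2.resize(t[95:245,280:370],None,fx=4,fy=4,interpolation=2)
b=cv2.resize(t[155:240,370:450],None,fx=4,fy=4,interpolation=2)
c=cv2.resize(s[230:340,355:455],None,fx=2.6,fy=2.6,interpolation=2)[:260]
r=np.zeros((600,440,3),np.uint8);r[:340,:320]=b;r[340:600,:260]=c[:,:260]
cv2.imwrite('pics/c1.png',np.hstack([a,r]))
a=cv2.resize(s[140:270,270:420],None,fx=4,fy=4,interpolation=2)
b=cv2.resize(t[155:270,170:245],None,fx=2.6,fy=2.6,interpolation=2)
r=np.zeros((520,200,3),np.uint8);r[:b.shape[0],:b.shape[1]]=b
d=cv2.resize(s[140:215,180:290],(200,136),interpolation=2);r[310:446]=d
cv2.imwrite('pics/c2.png',np.hstack([a,r]))
E
```

```text
(no output)
```

View pics/c1.png

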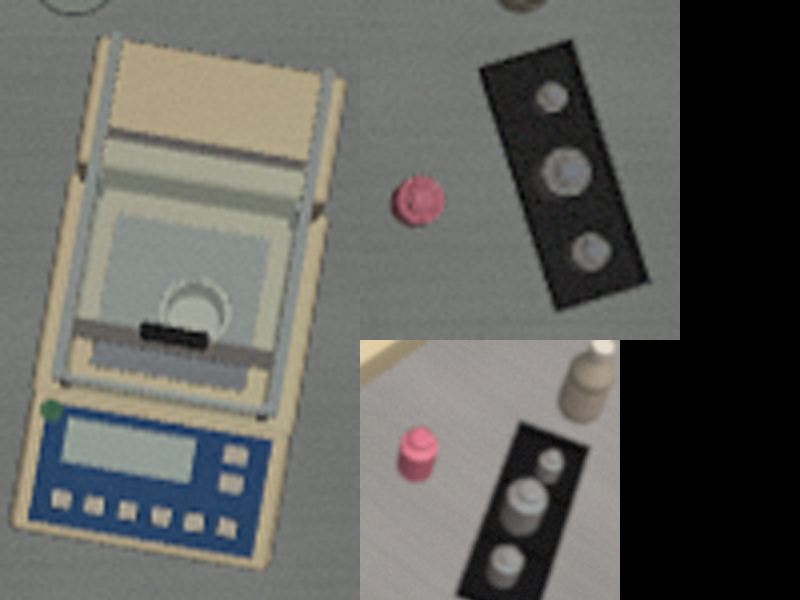

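View pics/c2.png

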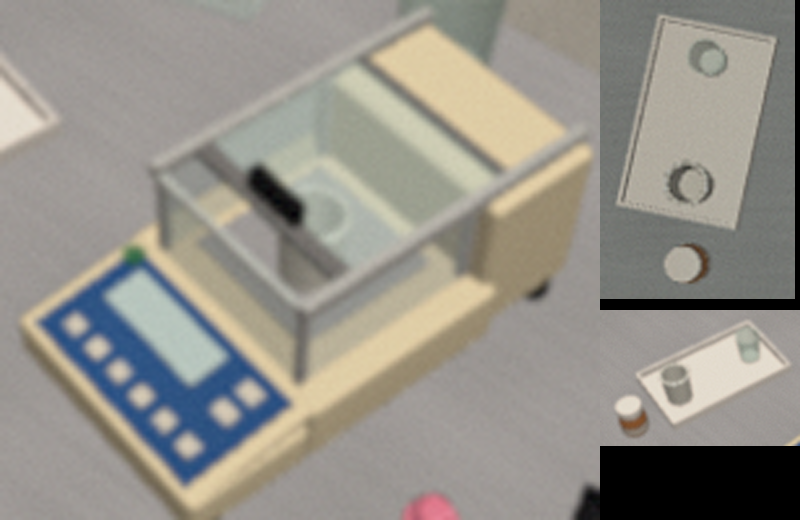

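The widest and tallest steel weight is the middle one at top (422,197.5), side (420,293), so that is the 500 g. The smaller steel ones are at (417,179) and (428,218). The pink one at (384,205) is to be left alone. Now the measurements.

```bash
cat > m.py <<'E'
from h import *
np.set_printoptions(precision=4,suppress=True)
T=cv2.imread('pics/top0.png');S=cv2.imread('pics/side0.png')
def blobs(im,x0,y0,x1,y1,f,amin=20):
    m=np.zeros(im.shape[:2],np.uint8);m[y0:y1,x0:x1]=f(im.astype(int))[y0:y1,x0:x1]*255
    c=[q for q in cv2.findContours(m,0,1)[0] if cv2.contourArea(q)>=amin]
    return sorted(c,key=cv2.contourArea)[::-1]
dark=lambda i:i.max(2)<60
w=lambda i:i.min(2)>165
def rect(n,c,z):
    b=cv2.boxPoints(cv2.minAreaRect(c));p=np.array([onz(n,*x,z) for x in b]);
    e=p[1]-p[0],p[2]-p[1];L=max(e,key=np.linalg.norm)
    print(n,'rect c',p.mean(0),'sides',[round(np.linalg.norm(x),4) for x in e],'long ang',np.degrees(np.arctan2(L[1],L[0])))
rect('top',blobs(T,395,160,445,235,lambda i:i.max(2)<50)[0],.018)
g=T[155:250,172:242].min(2); print('tray px',np.percentile(g,[5,50,95]))
rect('top',blobs(T,172,155,242,250,lambda i:i.min(2)>135)[0],.018)
for n,im,b in(('top',T,(310,172,340,186)),('side',S,(328,176,352,200))):
    c=blobs(im,*b,dark,5)[0];M=cv2.moments(c);print(n,'handle',M['m10']/M['m00'],M['m01']/M['m00'],cv2.minAreaRect(c));globals()['h'+n]=(n,M['m10']/M['m00'],M['m01']/M['m00'])
print('handle',*two(htop,hside), onz(*htop,.17))
print('cup rim',*two(('top',329.2,173),('side',351,187)),onz('top',329.2,173,.14))
for k,z,p in(('large knob',.066,(422,197.3)),('mid',.05,(428,217.3)),('small',.041,(417.6,179)),('cupb rim',.065,(204.6,225.4)),('beaker rim',.06,(210.4,176)),('jar',.06,(202.5,256.5)),('pink',.062,(384.5,205))):print(k,onz('top',*p,z))
print('rails', [onz('top',280+a/4,95+b/4,.156) for a,b in((118,37),(63,383),(329,70),(265,417))])
X=onz('top',422,197.3,.066);print('side pred',proj('side',X))
s=readout.observe();print(R.from_rotvec(s['tcp_rot']).as_matrix())
E
python3 m.py
```

```text
top rect c [ 0.4957 -0.3266  0.018 ] sides [np.float64(0.079), np.float64(0.2028)] long ang -163.14232612178614
tray px [110. 126. 162.]
top rect c [0.4872 0.3558 0.018 ] sides [np.float64(0.2421), np.float64(0.1506)] long ang -11.181677301109573
top handle 323.023102310231 178.67656765676566 ((322.9679870605469, 178.67601013183594), (16.6363468170166, 4.024922847747803), 10.30484676361084)
side handle 338.1860465116279 188.4470284237726 ((338.5000305175781, 189.00001525878906), (16.26345443725586, 4.949747085571289), 45.0)
handle [ 0.5409 -0.0129  0.1617] 0.0009045559125726031 [ 0.5395 -0.0124  0.17  ]
cup rim [ 0.5603 -0.0345  0.1667] 0.011069575873196125 [ 0.5601 -0.0313  0.14  ]
large knob [ 0.4944 -0.3213  0.066 ]
mid [ 0.4331 -0.3424  0.05  ]
small [ 0.5546 -0.3136  0.041 ]
cupb rim [0.4079 0.3506 0.065 ]
beaker rim [0.5617 0.3362 0.06  ]
jar [0.3124 0.3568 0.06  ]
pink [ 0.4709 -0.2046  0.062 ]
rails [array([0.7636, 0.027 , 0.156 ]), array([0.5058, 0.0668, 0.156 ]), array([ 0.739 , -0.1294,  0.156 ]), array([ 0.4809, -0.0802,  0.156 ])]
side pred [418.9185 285.746 ]
[[-0.9401  0.3409 -0.0006]
 [ 0.3409  0.9401 -0.0016]
 [-0.     -0.0017 -1.    ]]
```

```bash
cat >> m.py <<'E'
print('-----')
c=blobs(T,280,190,360,240,lambda i:(i[:,:,0]-i[:,:,2]>40))[0];rect('top',c,.07)
c=blobs(T,295,140,355,205,lambda i:(i[:,:,0]-i[:,:,2]>-2)&(i.min(2)>90))
for q in c[:3]:print(cv2.contourArea(q),cv2.boundingRect(q))
rect('top',np.vstack(c[:3]),.08)
print('pan hand',np.mean([onz('top',280+a/4,95+b/4,.08) for a,b in((118,210),(270,235),(245,390),(93,365))],0))
pc=[onz('top',280+a/4,95+b/4,.08) for a,b in((118,210),(270,235),(245,390),(93,365))];print(pc)
# tower/body rear and front corners
print('towertop',[onz('top',280+a/4,95+b/4,.146) for a,b in((100,37),(345,80))],'front',[onz('top',280+a/4,95+b/4,.06) for a,b in((15,525),(265,568))])
b=np.radians(-9.8)
E
python3 m.py|sed -n '/-----/,$p'
cat >> h.py <<'E'
def go(x,y,z,jaw):
    "print normalised shift/turn to world TCP x,y,z with tool y at angle jaw deg"
    s=readout.observe();M=R.from_rotvec(s['tcp_rot']).as_matrix()
    d=M.T@(np.array([x,y,z])-s['tool_pos'])
    a=np.radians(jaw);Y=np.array([np.cos(a),np.sin(a),0]);Z=np.array([0,0,-1.]);W=np.c_[np.cross(Y,Z),Y,Z]
    r=R.from_matrix(M.T@W).as_rotvec()
    print(np.round(d/.4,4),np.round(r/(np.pi/4),4),'rows>=',np.linalg.norm(d)/.0417,np.degrees(np.linalg.norm(r))/7.16)
E
python3 - <<'E'
from h import *
go(.5150,-.0085,.26,80.2)
E
```

```text
-----
top rect c [0.4414 0.0047 0.07  ] sides [np.float64(0.09), np.float64(0.1734)] long ang -99.92076966136288
721.5 (305, 149, 42, 33)
187.0 (303, 180, 39, 12)
66.0 (296, 199, 32, 6)
top rect c [ 0.5488 -0.0092  0.08  ] sides [np.float64(0.1775), np.float64(0.1283)] long ang -10.108220790987584
pan hand [ 0.5777 -0.0213  0.08  ]
[array([0.6476, 0.0275, 0.08  ]), array([ 0.6281, -0.0897,  0.08  ]), array([ 0.508 , -0.0698,  0.08  ]), array([0.5273, 0.0466, 0.08  ])]
towertop [array([0.7663, 0.0405, 0.146 ]), array([ 0.7339, -0.1422,  0.146 ])] front [array([0.4055, 0.1069, 0.06  ]), array([ 0.3723, -0.0856,  0.06  ])]
[-1.2176 -0.8922 -0.0721] [-2.200e-03 -2.000e-04 -2.251e-01] rows>= 14.496424641443735 1.4150043456739252
```

```bash
python3 -m jog '[[-0.05,-0.05,-0.05,0,0,-0.08,-1],[-0.15,-0.12,-0.06,0,0,-0.16,-1],[-0.24,-0.19,-0.07,0,0,-0.22,-1],[-0.33,-0.26,-0.07,0,0,-0.22,-1],[-0.42,-0.33,-0.07,0,0,-0.22,-1],[-0.51,-0.4,-0.07,0,0,-0.22,-1],[-0.6,-0.47,-0.07,0,0,-0.22,-1],[-0.69,-0.53,-0.07,0,0,-0.22,-1],[-0.78,-0.6,-0.07,0,0,-0.22,-1],[-0.85,-0.66,-0.07,0,0,-0.22,-1],[-0.9,-0.7,-0.07,0,0,-0.22,-1],[-0.9,-0.7,-0.07,0,0,-0.22,-1]]'; python3 - <<'E'
from h import *
print(readout.observe()['q'])
go(.510,-.0075,.20,80)
E
```

```text
time_s: 1.1
tool_pos: [0.4241, 0.1033, 0.259]
tcp_rot: [0.283, 3.128, -0.003]
contact_force: [0.9, 0.2, -0.1]
grip_width: 0.0002
grasp_force: 0.0
[ 0.24064086  0.09615683 -0.27228973  1.20180481 -0.00239443  0.42117238]
[-0.2608 -0.2336  0.1484] [-0.0025  0.0019 -0.0076] rows>= 3.6476945371900866 0.05187331390181192
```

```bash
python3 -m jog '[[-0.08,-0.07,0.03,0,0,-0.01,-1],[-0.17,-0.15,0.1,0,0,-0.01,-1],[-0.24,-0.21,0.14,0,0,-0.01,-1],[-0.26,-0.235,0.15,0,0,-0.01,-1],[-0.26,-0.235,0.15,0,0,-0.01,-1],[-0.26,-0.235,0.2,0,0,-0.01,-1],[-0.26,-0.235,0.235,0,0,-0.01,-1],[-0.26,-0.235,0.245,0,0,-0.01,-1],[-0.26,-0.235,0.245,0,0,-0.01,-1]]'; python3 - <<'E'
from h import *
for n in P:
    im=vision.snapshot(n);cv2.imwrite(f'pics/{n}1.png',im[:,:,::-1])
go(.510,-.0075,.161,80)
a=cv2.imread('pics/top1.png')[95:245,270:380];b=cv2.imread('pics/side1.png')[140:250,290:400]
cv2.imwrite('pics/c3.png',np.hstack([cv2.resize(a,(400,545),interpolation=2),cv2.resize(b,(400,545),interpolation=2)]))
E
```

```text
time_s: 1.85
tool_pos: [0.5064, -0.0027, 0.1601]
tcp_rot: [-0.262, -3.127, 0.0]
contact_force: [-0.4, 0.1, 0.3]
grip_width: -0.0
grasp_force: 0.0
[-0.007  -0.011   0.0021] [0.0001 0.0003 0.0101] rows>= 0.12672213434881413 0.06357740888395305
```

View pics/c3.png

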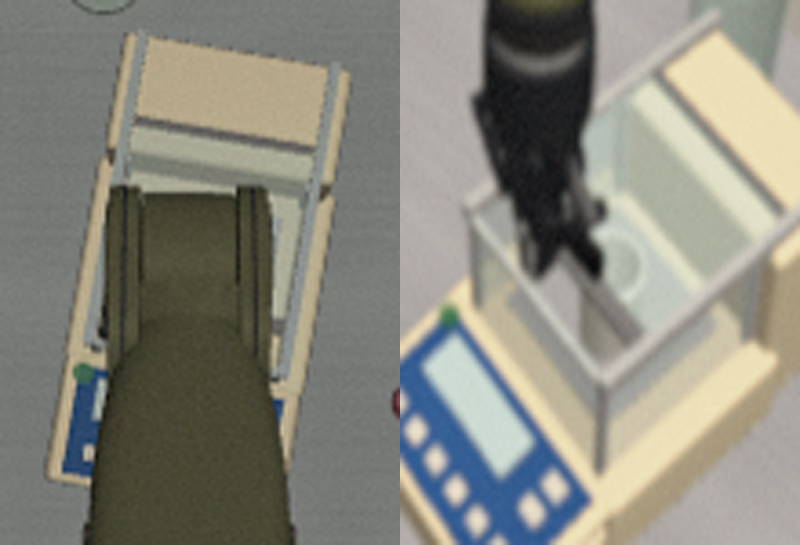

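Side crop shows the shut fingers (540,265 in the crop) just in front of the black handle (595,255), over the front bar. Pushing it open.

```bash
python3 -m jog '[[-0.02,-0.01,0,0,0,0.01,-1],[-0.04,-0.01,0,0,0,0.01,-1],[-0.06,-0.01,0,0,0,0.01,-1],[-0.08,-0.01,0,0,0,0.01,-1],[-0.1,-0.01,0,0,0,0.01,-1],[-0.12,-0.01,0,0,0,0.01,-1],[-0.14,-0.01,0,0,0,0.01,-1],[-0.16,-0.01,0,0,0,0.01,-1],[-0.18,-0.01,0,0,0,0.01,-1],[-0.2,-0.01,0,0,0,0.01,-1],[-0.215,-0.01,0,0,0,0.01,-1],[-0.23,-0.01,0,0,0,0.01,-1],[-0.24,-0.01,0,0,0,0.01,-1],[-0.25,-0.01,0,0,0,0.01,-1],[-0.26,-0.01,0,0,0,0.01,-1]]'
```

```text
time_s: 3.2
tool_pos: [0.61, -0.0244, 0.1612]
tcp_rot: [-0.275, -3.129, 0.0]
contact_force: [-1.9, -0.5, 0.2]
grip_width: 0.0001
grasp_force: 0.8
```

```bash
python3 -m jog '[[-0.005,0,0,0,0,0,-1],[-0.01,0,0,0,0,0,-1],[-0.015,0,0,0,0,0,-1],[-0.02,0,0,0,0,0,-1],[-0.02,0,0,0,0,0,-1]]'
```

```text
time_s: 3.62
tool_pos: [0.6181, -0.0258, 0.1612]
tcp_rot: [0.275, 3.129, -0.0]
contact_force: [-1.0, -0.2, -0.3]
grip_width: -0.0004
grasp_force: 0.3
```

```bash
python3 -m jog '[[-0.004,0,0,0,0,0,-1],[-0.008,0,0,0,0,0,-1],[-0.012,0,0,0,0,0,-1],[-0.012,0,0,0,0,0,-1]]'
```

```text
time_s: 3.95
tool_pos: [0.6219, -0.0264, 0.1612]
tcp_rot: [-0.274, -3.128, -0.0]
contact_force: [-4.1, 0.2, 1.0]
grip_width: -0.0003
grasp_force: 1.6
```

```bash
python3 -m jog '[[-0.003,0,0,0,0,0,-1],[-0.006,0,0,0,0,0,-1],[-0.006,0,0,0,0,0,-1]]'
```

```text
time_s: 4.2
tool_pos: [0.622, -0.0264, 0.1612]
tcp_rot: [-0.274, -3.124, -0.001]
contact_force: [-8.7, 1.7, 3.8]
grip_width: 0.0002
grasp_force: 4.3
```

```bash
python3 -m jog '[[0.03,0,0,0,0,0,-0.2],[0.06,0,-0.04,0,0,0,-0.2],[0.1,0.05,-0.12,0,0,0,0.4],[0.16,0.13,-0.2,0,0,0,0.4],[0.22,0.21,-0.26,0,0,0,0.4],[0.28,0.3,-0.26,0,0,0,0.4],[0.32,0.4,-0.26,0,0,0,0.4],[0.34,0.5,-0.26,0,0,0,0.4],[0.34,0.58,-0.26,0,0,0,0.4],[0.34,0.6,-0.26,0,0,0,0.4],[0.34,0.6,-0.26,0,0,0,0.4]]'; python3 - <<'E'
from h import *
for n in P:
    im=vision.snapshot(n);cv2.imwrite(f'pics/{n}2.png',im[:,:,::-1])
a=cv2.imread('pics/top2.png')[125:215,285:365];b=cv2.imread('pics/side2.png')[135:240,300:420]
cv2.imwrite('pics/c4.png',np.hstack([cv2.resize(a,(400,450),interpolation=2),cv2.resize(b,(400,350),interpolation=2,dst=None) if 0 else cv2.resize(b,(400,450),interpolation=2)]))
print(readout.observe()['grip_width'])
E
```

```text
time_s: 5.12
tool_pos: [0.5338, 0.237, 0.2655]
tcp_rot: [0.267, 3.128, 0.004]
contact_force: [0.3, -0.7, 0.2]
grip_width: 0.0594
grasp_force: 0.0
0.059880207306782805
```

View pics/c4.png

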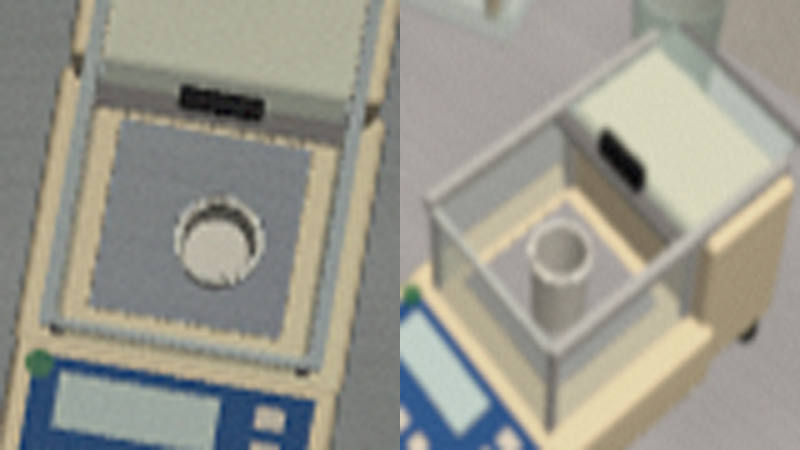

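The cover stands fully open. The cup rim is centred at top (328.8,173.4), side (348.3,193.8), and the pan at top (325.2,170.8).

```bash
python3 - <<'E'
from h import *
np.set_printoptions(precision=4,suppress=True)
print('cup rim',*two(('top',328.8,173.4),('side',348.3,193.8)))
c=onz('top',328.8,173.4,.14);print(c,onz('side',348.3,193.8,.14))
T=cv2.imread('pics/top2.png').astype(int)
m=np.zeros(T.shape[:2],np.uint8);m[145:197,300:350]=((T[:,:,0]-T[:,:,2]>-2)&(T.min(2)>90))[145:197,300:350]
k=sorted(cv2.findContours(m,0,1)[0],key=cv2.contourArea)[-1];b=cv2.boxPoints(cv2.minAreaRect(k));p=np.array([onz('top',*x,.08) for x in b]);print('pan',p.mean(0),p)
print('pan hand',onz('top',325.2,170.8,.08))
# side-view pan corners by hand: near/right/left/back
print('side pan corners',[onz('side',(u-400)/3.333+300,v*105/450+135,.08) for u,v in((567,193),(655,262))])
go(.562,-.0315,.235,80)
E
```

```text
cup rim [ 0.5606 -0.0315  0.1371] 0.003787884371149365
[ 0.5589 -0.0301  0.14  ] [ 0.56   -0.0343  0.14  ]
pan [ 0.5769 -0.019   0.08  ] [[ 0.5298  0.0486  0.08  ]
 [ 0.6441  0.0293  0.08  ]
 [ 0.6239 -0.0871  0.08  ]
 [ 0.5097 -0.0669  0.08  ]]
pan hand [ 0.575  -0.0208  0.08  ]
side pan corners [array([0.6493, 0.0281, 0.08  ]), array([ 0.6507, -0.0699,  0.08  ])]
[-0.1855 -0.6395  0.076 ] [-0.0003  0.0012  0.0007] rows>= 6.428215498015274 0.009166658524772412
```

```bash
python3 -m jog '[[-0.01,-0.05,0,0,0,0,0.6],[-0.03,-0.14,0,0,0,0,0.6],[-0.06,-0.23,0,0,0,0,0.6],[-0.09,-0.32,0,0,0,0,0.6],[-0.12,-0.41,0,0,0,0,0.6],[-0.15,-0.5,0.02,0,0,0,0.6],[-0.17,-0.58,0.05,0,0,0,0.6],[-0.18,-0.63,0.076,0,0,0,0.6],[-0.18,-0.64,0.076,0,0,0,0.6],[-0.18,-0.64,0.076,0,0,0,0.6],[-0.18,-0.64,0.076,0,0,0,0.6]]'; python3 - <<'E'
from h import *
print(readout.observe()['grip_width'])
go(.5595,-.032,.098,80)
E
```

```text
time_s: 6.13
tool_pos: [0.5588, -0.0324, 0.2354]
tcp_rot: [0.278, 3.129, 0.001]
contact_force: [-0.5, 0.7, 0.0]
grip_width: 0.068
grasp_force: 0.0
0.06804930511603383
[-0.0014  0.001   0.3436] [ 0.0007  0.0006 -0.0032] rows>= 3.295669318642918 0.02110395589977644
```

```bash
python3 -m jog '[[0,0,0.04,0,0,0,0.6],[0,0,0.1,0,0,0,0.6],[0,0,0.16,0,0,0,0.6],[0,0,0.21,0,0,0,0.6],[0,0,0.26,0,0,0,0.6],[0,0,0.3,0,0,0,0.6],[0,0,0.33,0,0,0,0.6],[0,0,0.343,0,0,0,0.6],[0,0,0.343,0,0,0,0.6],[0,0,0.343,0,0,0,0.6],[0,0,0.343,0,0,0,0],[0,0,0.343,0,0,0,-0.2],[0,0,0.343,0,0,0,-0.2],[0,0,0.343,0,0,0,-0.2],[0,0,0.343,0,0,0,-0.2],[0,0,0.343,0,0,0,-0.2]]'
```

```text
time_s: 7.47
tool_pos: [0.5603, -0.0302, 0.0996]
tcp_rot: [0.272, 3.127, 0.003]
contact_force: [-1.3, 1.7, 8.4]
grip_width: 0.0468
grasp_force: 60.4
```

```bash
python3 -m jog '[[0,0,-0.02,0,0,0,-0.2],[0,0,-0.06,0,0,0,-0.2],[0,0,-0.12,0,0,0,-0.2],[0,0,-0.18,0,0,0,-0.2],[0,0,-0.24,0,0,0,-0.2],[0,0,-0.3,0,0,0,-0.2],[0.02,0.05,-0.33,0,0,0,-0.2],[0.04,0.11,-0.34,0,0,0,-0.2],[0.06,0.18,-0.34,0,0,0,-0.2],[0.08,0.26,-0.34,0,0,0,-0.2],[0.1,0.34,-0.34,0,0,0,-0.2],[0.12,0.42,-0.34,0,0,0,-0.2],[0.13,0.5,-0.34,0,0,0,-0.2],[0.15,0.58,-0.34,0,0,0,-0.2],[0.17,0.66,-0.34,0,0,0,-0.2],[0.19,0.74,-0.34,0,0,0,-0.2],[0.2,0.82,-0.34,0,0,0,-0.2],[0.21,0.88,-0.34,0,0,0,-0.2],[0.21,0.9,-0.34,0,0,0,-0.2],[0.21,0.9,-0.34,0,0,0,-0.2]]'; python3 - <<'E'
from h import *
go(.486,.348,.0256,80)
E
```

```text
time_s: 9.13
tool_pos: [0.5386, 0.3397, 0.2333]
tcp_rot: [-0.269, -3.13, 0.0]
contact_force: [0.6, -0.2, -0.9]
grip_width: 0.0469
grasp_force: 61.6
[ 0.133  -0.002   0.5192] [-0.0004 -0.0002  0.0036] rows>= 5.140889321479193 0.02273740103477564
```

```bash
python3 -m jog '[[0.04,0,0.03,0,0,0,-0.2],[0.09,0,0.09,0,0,0,-0.2],[0.125,0,0.16,0,0,0,-0.2],[0.133,0,0.23,0,0,0,-0.2],[0.133,0,0.3,0,0,0,-0.2],[0.133,0,0.36,0,0,0,-0.2],[0.133,0,0.41,0,0,0,-0.2],[0.133,0,0.45,0,0,0,-0.2],[0.133,0,0.48,0,0,0,-0.2],[0.133,0,0.5,0,0,0,-0.2],[0.133,0,0.505,0,0,0,-0.2],[0.133,0,0.51,0,0,0,-0.2],[0.133,0,0.51,0,0,0,-0.2]]'; python3 - <<'E'
from h import *
go(.486,.348,.0256,80)
for n in P: cv2.imwrite(f'pics/{n}3.png',vision.snapshot(n)[:,:,::-1])
E
```

```text
time_s: 10.22
tool_pos: [0.487, 0.3465, 0.0302]
tcp_rot: [0.275, 3.129, 0.0]
contact_force: [0.0, -0.8, -0.5]
grip_width: 0.0469
grasp_force: 61.6
[0.0032 0.0031 0.0115] [ 0.0004  0.0007 -0.0013] rows>= 0.11850675809401687 0.009957086023114365
```

```bash
python3 -m jog '[[0,0,0.004,0,0,0,-0.2],[0,0,0.008,0,0,0,-0.2],[0,0,0.011,0,0,0,-0.2],[0,0,0.011,0,0,0,-0.2]]'
```

```text
time_s: 10.65
tool_pos: [0.4864, 0.3468, 0.0251]
tcp_rot: [-0.274, -3.129, 0.0]
contact_force: [0.3, -0.9, -0.2]
grip_width: 0.0471
grasp_force: 61.6
```

```bash
python3 -m jog '[[0,0,0.0025,0,0,0,-0.2],[0,0,0.004,0,0,0,-0.2],[0,0,0.004,0,0,0,-0.2]]'
```

```text
time_s: 10.9
tool_pos: [0.4866, 0.3469, 0.0247]
tcp_rot: [0.274, 3.129, 0.0]
contact_force: [-1.3, -2.4, 6.4]
grip_width: 0.0469
grasp_force: 61.9
```

```bash
python3 -m jog '[[0,0,0,0,0,0,0.1],[0,0,0,0,0,0,0.4],[0,0,0,0,0,0,0.6],[0,0,0,0,0,0,0.6],[0,0,0,0,0,0,0.6],[0,0,-0.03,0,0,0,0.6],[0,0,-0.08,0,0,0,0.6],[0,0,-0.15,0,0,0,0.6],[0,0,-0.23,0,0,0,0.6],[0,0,-0.31,0,0,0,0.6],[0,0,-0.39,0,0,0,0.6],[0,0,-0.47,0,0,0,0.6],[0,-0.04,-0.53,0,0,0,0.6],[0,-0.1,-0.55,0,0,0,0.6],[0,-0.18,-0.55,0,0,0,0.6],[0,-0.26,-0.55,0,0,0,0.6],[0,-0.35,-0.55,0,0,0,0.6],[0,-0.44,-0.55,0,0,0,0.6],[0,-0.53,-0.55,0,0,0,0.6],[0,-0.62,-0.55,0,0,0,0.6]]'; python3 - <<'E'
from h import *
for n in P: cv2.imwrite(f'pics/{n}4.png',vision.snapshot(n)[:,:,::-1])
a=cv2.imread('pics/top4.png')[150:270,160:370];b=cv2.imread('pics/side4.png')[130:260,180:420]
cv2.imwrite('pics/c5.png',np.vstack([cv2.resize(a,(500,286),interpolation=2),cv2.resize(b,(500,271),interpolation=2)]))
go(.4955,-.325,.20,80)
E
```

```text
time_s: 12.57
tool_pos: [0.4427, 0.1011, 0.2436]
tcp_rot: [0.274, 3.13, -0.0]
contact_force: [1.0, -0.8, -0.2]
grip_width: 0.0685
grasp_force: 0.0
[-0.3229 -1.0171  0.1112] [-0.0029 -0.0014 -0.0079] rows>= 10.291998529197413 0.0536711720514649
```

View pics/c5.png

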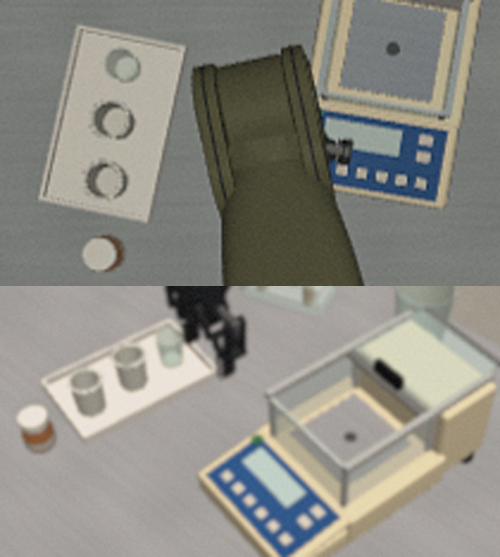

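The cup stands upright in the tray between the other two. The pan's dark disc is visible at about top (325,170), side (348,202).

```bash
python3 - <<'E'
from h import *
np.set_printoptions(precision=4,suppress=True)
r={}
for n,(x0,y0,x1,y1) in(('top',(318,164,332,177)),('side',(341,196,355,209))):
    g=cv2.imread(f'pics/{n}4.png').min(2).astype(float)[y0:y1,x0:x1]
    w=np.clip(np.median(g)-25-g,0,None);yy,xx=np.mgrid[y0:y1,x0:x1];r[n]=(n,(w*xx).sum()/w.sum(),(w*yy).sum()/w.sum());print(r[n],w.max())
print('pan',*two(r['top'],r['side']),onz(*r['top'],.08),onz(*r['side'],.08))
print('knob',*two(('top',422,197.3),('side',418.5,286.5)),onz('side',418.5,286.5,.066))
# body outline of large weight (bright inside black case)
t=cv2.imread('pics/top0.png').min(2);m=np.zeros_like(t);m[188:208,410:433]=(t[188:208,410:433]>70)*255
k=max(cv2.findContours(m,0,1)[0],key=cv2.contourArea);c,rad=cv2.minEnclosingCircle(k);print(c,rad,onz('top',*c,.045))
E
```

```text
('top', np.float64(324.6844512195122), np.float64(170.0076219512195)) 35.0
('side', np.float64(347.7632398753894), np.float64(202.00778816199377)) 56.0
pan [ 0.5785 -0.0199  0.0776] 0.0018977935123673261 [ 0.5775 -0.0192  0.08  ] [ 0.5775 -0.0218  0.08  ]
knob [ 0.4944 -0.3215  0.0625] 0.0011551948639632842 [ 0.4919 -0.3217  0.066 ]
(421.1666564941406, 197.5) 6.187008380889893 [ 0.4956 -0.323   0.045 ]
```

```bash
python3 -m jog '[[-0.02,-0.08,0,0,0,0,0.4],[-0.04,-0.17,0,0,0,0,0.4],[-0.06,-0.26,0,0,0,0,0.4],[-0.08,-0.35,0,0,0,0,0.4],[-0.1,-0.44,0,0,0,0,0.4],[-0.14,-0.53,0,0,0,0,0.4],[-0.18,-0.62,0,0,0,0,0.4],[-0.22,-0.71,0,0,0,0,0.4],[-0.26,-0.8,0,0,0,0,0.4],[-0.3,-0.89,0.02,0,0,0,0.4],[-0.32,-0.96,0.06,0,0,0,0.4],[-0.32,-1,0.1,0,0,0,0.4],[-0.32,-1,0.11,0,0,0,0.4],[-0.32,-1,0.11,0,0,0,0.4]]'; python3 - <<'E'
from h import *
print(readout.observe()['q'])
go(.495,-.322,.021,80)
E
```

```text
time_s: 13.83
tool_pos: [0.499, -0.3131, 0.1975]
tcp_rot: [-0.276, -3.126, -0.004]
contact_force: [0.8, 1.4, -0.9]
grip_width: 0.0598
grasp_force: 0.0
[-5.60769050e-01  3.88104955e-01 -3.82891795e-02  1.14871839e+00
  6.76629625e-04 -3.84470803e-01]
[ 0.0043 -0.0246  0.4412] [ 0.0029 -0.0048 -0.0022] rows>= 4.239014213773465 0.03771144337217376
```

```bash
python3 -m jog '[[0.004,-0.02,0.04,0,0,0,0.4],[0.004,-0.025,0.11,0,0,0,0.4],[0.004,-0.025,0.18,0,0,0,0.4],[0.004,-0.025,0.25,0,0,0,0.4],[0.004,-0.025,0.31,0,0,0,0.4],[0.004,-0.025,0.36,0,0,0,0.4],[0.004,-0.025,0.4,0,0,0,0.4],[0.004,-0.025,0.425,0,0,0,0.4],[0.004,-0.025,0.438,0,0,0,0.4],[0.004,-0.025,0.438,0,0,0,0.4],[0.004,-0.025,0.438,0,0,0,0.4]]'; python3 - <<'E'
from h import *
for n in P: cv2.imwrite(f'pics/{n}5.png',vision.snapshot(n)[:,:,::-1])
b=cv2.imread('pics/side5.png')[220:350,350:470]
cv2.imwrite('pics/c6.png',cv2.resize(b,(480,520),interpolation=2))
go(.495,-.322,.021,80)
E
```

```text
time_s: 14.75
tool_pos: [0.4974, -0.323, 0.0254]
tcp_rot: [0.273, 3.128, -0.001]
contact_force: [0.3, 0.1, -0.5]
grip_width: 0.0596
grasp_force: 0.0
[0.0072 0.0027 0.0122] [-0.0012  0.003  -0.0003] rows>= 0.1384014063301285 0.02025982228441848
```

View pics/c6.png

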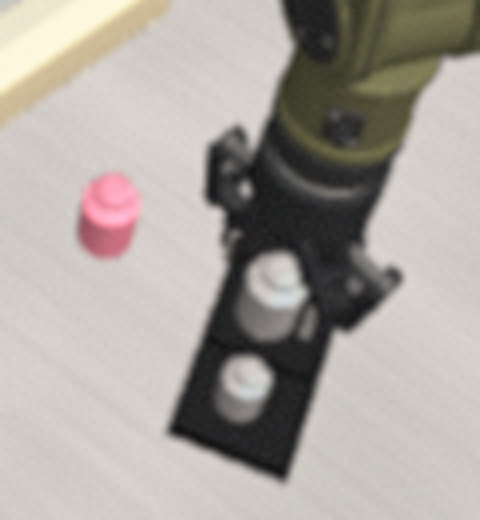

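Side crop: fingers straddle the large steel weight (270,295), with the smaller one at (243,388) and the pink one well clear. Closing.

```bash
python3 -m jog '[[0.006,0.002,0.006,0,0,0,0.4],[0.006,0.002,0.006,0,0,0,0.1],[0.006,0.002,0.006,0,0,0,-0.1],[0.006,0.002,0.006,0,0,0,-0.3],[0.006,0.002,0.006,0,0,0,-0.5],[0.006,0.002,0.006,0,0,0,-0.5],[0.006,0.002,0.006,0,0,0,-0.5],[0.006,0.002,0.006,0,0,0,-0.5]]'
```

```text
time_s: 15.52
tool_pos: [0.4943, -0.3234, 0.0232]
tcp_rot: [0.276, 3.129, -0.004]
contact_force: [-2.7, -3.2, 6.4]
grip_width: 0.0358
grasp_force: 59.7
```

```bash
python3 -m jog '[[0,0,-0.01,0,0,0,-0.5],[0,0,-0.04,0,0,0,-0.5],[0,0,-0.09,0,0,0,-0.5],[0,0,-0.15,0,0,0,-0.5],[0,0,-0.22,0,0,0,-0.5],[0,0,-0.3,0,0,0,-0.5],[0,0,-0.38,0,0,0,-0.5],[0,0,-0.46,0,0,0,-0.5],[0,0,-0.53,0,0,0,-0.5],[0,0,-0.58,0,0,0,-0.5],[0,0,-0.6,0,0,0,-0.5],[0,0,-0.6,0,0,0,-0.5]]'; python3 - <<'E'
from h import *
for n in P: cv2.imwrite(f'pics/{n}6.png',vision.snapshot(n)[:,:,::-1])
go(.577,-.0203,.26,80)
E
```

```text
time_s: 16.52
tool_pos: [0.495, -0.3219, 0.2634]
tcp_rot: [0.274, 3.127, -0.001]
contact_force: [0.2, -1.4, -4.6]
grip_width: 0.0365
grasp_force: 60.8
[-0.0744  0.7771  0.0017] [ 0.0021 -0.0034 -0.0003] rows>= 7.488066126777842 0.02505482646980215
```

```bash
python3 -m jog '[[0,0.03,0,0,0,0,-0.5],[-0.01,0.08,0,0,0,0,-0.5],[-0.02,0.15,0,0,0,0,-0.5],[-0.03,0.22,0,0,0,0,-0.5],[-0.035,0.29,0,0,0,0,-0.5],[-0.04,0.36,0,0,0,0,-0.5],[-0.045,0.43,0,0,0,0,-0.5],[-0.05,0.5,0,0,0,0,-0.5],[-0.06,0.57,0,0,0,0,-0.5],[-0.07,0.64,0,0,0,0,-0.5],[-0.074,0.7,0,0,0,0,-0.5],[-0.074,0.74,0,0,0,0,-0.5],[-0.074,0.765,0,0,0,0,-0.5],[-0.074,0.777,0,0,0,0,-0.5],[-0.074,0.777,0,0,0,0,-0.5],[-0.074,0.777,0,0,0,0,-0.5]]'; python3 - <<'E'
from h import *
go(.577,-.0203,.0992,80)
E
```

```text
time_s: 17.95
tool_pos: [0.5769, -0.0214, 0.2614]
tcp_rot: [-0.275, -3.128, 0.001]
contact_force: [0.5, -0.1, -5.4]
grip_width: 0.036
grasp_force: 60.9
[-2.000e-04  3.100e-03  4.056e-01] [-0.0011 -0.0018 -0.0008] rows>= 3.8905244866602056 0.014326221600513356
```

Descend to about 4 mm above the pan and look at the side view.

```bash
python3 -m jog '[[0,0.002,0.03,0,0,0,-0.5],[0,0.002,0.08,0,0,0,-0.5],[0,0.002,0.13,0,0,0,-0.5],[0,0.002,0.18,0,0,0,-0.5],[0,0.002,0.23,0,0,0,-0.5],[0,0.002,0.28,0,0,0,-0.5],[0,0.002,0.32,0,0,0,-0.5],[0,0.002,0.35,0,0,0,-0.5],[0,0.002,0.375,0,0,0,-0.5],[0,0.002,0.39,0,0,0,-0.5],[0,0.002,0.395,0,0,0,-0.5],[0,0.002,0.395,0,0,0,-0.5]]'; python3 - <<'E'
from h import *
for n in P: cv2.imwrite(f'pics/{n}7.png',vision.snapshot(n)[:,:,::-1])
go(.577,-.0203,.0992,80)
E
```

```text
time_s: 18.95
tool_pos: [0.5776, -0.0207, 0.104]
tcp_rot: [-0.276, -3.129, 0.0]
contact_force: [0.1, 0.6, -5.3]
grip_width: 0.0358
grasp_force: 60.9
[ 0.0035 -0.0002  0.0143] [ 0.0002  0.0019 -0.001 ] rows>= 0.14113233119970822 0.013724019663158091
```

```bash
python3 -m jog '[[0,0,0.003,0,0,0,-0.5],[0,0,0.006,0,0,0,-0.5],[0,0,0.008,0,0,0,-0.5],[0,0,0.008,0,0,0,-0.5]]'
```

```text
time_s: 19.38
tool_pos: [0.5777, -0.0201, 0.101]
tcp_rot: [0.274, 3.13, -0.0]
contact_force: [-0.8, -0.2, -5.6]
grip_width: 0.0362
grasp_force: 60.9
```

```bash
python3 -m jog '[[0,0,0.002,0,0,0,-0.5],[0,0,0.004,0,0,0,-0.5],[0,0,0.004,0,0,0,-0.5]]'
```

```text
time_s: 19.63
tool_pos: [0.5777, -0.0202, 0.0992]
tcp_rot: [0.274, 3.13, 0.0]
contact_force: [0.4, -0.8, -4.2]
grip_width: 0.0361
grasp_force: 61.1
```

```bash
python3 -m jog '[[0,0,0.0015,0,0,0,-0.5],[0,0,0.003,0,0,0,-0.5],[0,0,0.003,0,0,0,-0.5]]'
```

```text
time_s: 19.88
tool_pos: [0.5778, -0.0202, 0.0992]
tcp_rot: [0.274, 3.129, 0.0]
contact_force: [-2.8, 0.9, 4.4]
grip_width: 0.0363
grasp_force: 61.9
```

```bash
python3 -m jog '[[0,0,0,0,0,0,-0.1],[0,0,0,0,0,0,0.1],[0,0,0,0,0,0,0.3],[0,0,0,0,0,0,0.4],[0,0,0,0,0,0,0.4],[0,0,-0.02,0,0,0,0.4],[0,0,-0.06,0,0,0,0.4],[0,0,-0.12,0,0,0,0.4],[0,0,-0.19,0,0,0,0.4],[0,0,-0.26,0,0,0,0.4],[0,0,-0.32,0,0,0,0.4],[0,0.02,-0.37,0,0,0,0.4],[0,0.08,-0.4,0,0,0,0],[0,0.16,-0.41,0,0,0,-0.5],[0,0.25,-0.41,0,0,0,-1],[0,0.34,-0.41,0,0,0,-1],[0,0.43,-0.41,0,0,0,-1],[0,0.5,-0.41,0,0,0,-1],[0,0.52,-0.41,0,0,0,-1],[0,0.52,-0.41,0,0,0,-1]]'; python3 - <<'E'
from h import *
for n in P: cv2.imwrite(f'pics/{n}8.png',vision.snapshot(n)[:,:,::-1])
a=cv2.imread('pics/top8.png')[125:215,285:445];b=cv2.imread('pics/side8.png')[135:330,300:450]
cv2.imwrite('pics/c7.png',np.hstack([cv2.resize(a,None,fx=2.8,fy=2.8,interpolation=2)[:252],np.zeros((252,1,3),np.uint8)]) if 0 else np.hstack([cv2.copyMakeBorder(cv2.resize(a,(440,248),interpolation=2),0,332,0,0,0),cv2.resize(b,(330,580)if 0 else (360,580),interpolation=2)]))
E
```

```text
time_s: 21.55
tool_pos: [0.614, 0.1869, 0.2621]
tcp_rot: [0.269, 3.13, 0.0]
contact_force: [0.5, -0.4, -0.4]
grip_width: 0.0001
grasp_force: 0.0
```

View pics/c7.png

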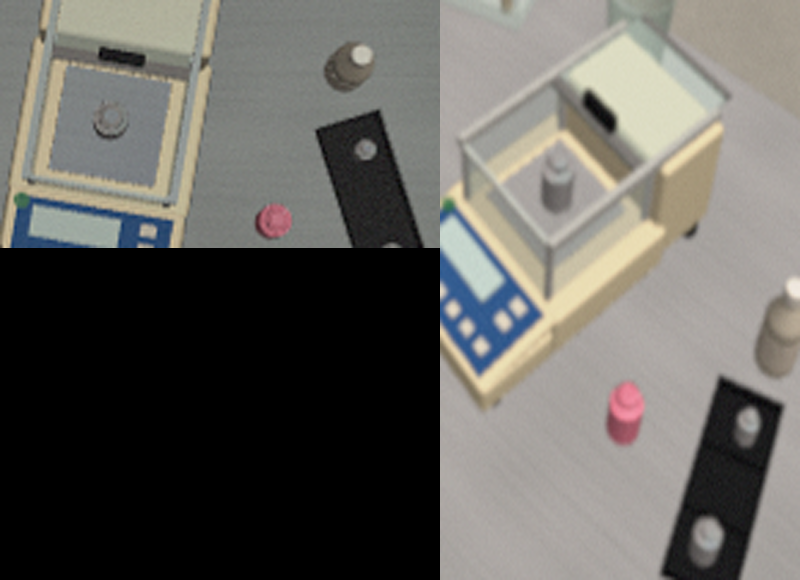

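Weight stands upright in the middle of the pan (top crop 111,119), with the rest undisturbed. Going behind the handle to shut the cover.

```bash
python3 - <<'E'
from h import *
print(onz('top',325.4,168.3,.142))
go(.671,-.037,.21,80)
E
```

```text
[ 0.5738502  -0.02001343  0.142     ]
[-0.2372 -0.519   0.1311] [-0.0012 -0.0001 -0.0004] rows>= 5.616386784215698 0.008249864877972253
```

```bash
python3 -m jog '[[-0.05,-0.04,0,0,0,0,-1],[-0.12,-0.1,0,0,0,0,-1],[-0.18,-0.18,0,0,0,0,-1],[-0.22,-0.26,0,0,0,0,-1],[-0.237,-0.34,0,0,0,0,-1],[-0.237,-0.42,0,0,0,0,-1],[-0.237,-0.49,0.03,0,0,0,-1],[-0.237,-0.519,0.08,0,0,0,-1],[-0.237,-0.519,0.13,0,0,0,-1],[-0.237,-0.519,0.13,0,0,0,-1],[-0.237,-0.519,0.13,0,0,0,-1]]'; python3 - <<'E'
from h import *
for n in P: cv2.imwrite(f'pics/{n}9.png',vision.snapshot(n)[:,:,::-1])
go(.671,-.037,.161,80)
cv2.imwrite('pics/c8.png',cv2.resize(cv2.imread('pics/side9.png')[110:230,300:430],(520,480),interpolation=2))
E
```

```text
time_s: 22.57
tool_pos: [0.6694, -0.0381, 0.2095]
tcp_rot: [-0.278, -3.126, 0.0]
contact_force: [0.1, 0.1, 0.1]
grip_width: 0.0003
grasp_force: 0.0
[ 0.0011 -0.0005  0.1265] [ 0.0001  0.002  -0.0014] rows>= 1.2134957743069203 0.015394756441710572
```

View pics/c8.png

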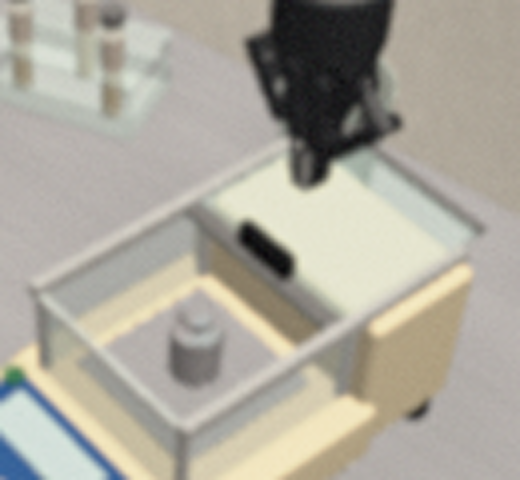

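Fingers (310,180) hang behind the handle (265,250), clear of it. Lower, then push it shut.

```bash
python3 -m jog '[[0,0,0.04,0,0,0,-1],[0,0,0.08,0,0,0,-1],[0,0,0.11,0,0,0,-1],[0,0,0.122,0,0,0,-1],[0,0,0.122,0,0,0,-1],[0.02,0,0.122,0,0,0,-1],[0.04,0,0.122,0,0,0,-1],[0.06,0,0.122,0,0,0,-1],[0.08,0,0.122,0,0,0,-1],[0.1,0,0.122,0,0,0,-1],[0.12,0,0.122,0,0,0,-1],[0.14,0,0.122,0,0,0,-1],[0.16,0,0.122,0,0,0,-1],[0.18,0,0.122,0,0,0,-1],[0.2,0,0.122,0,0,0,-1],[0.22,0,0.122,0,0,0,-1],[0.24,0,0.122,0,0,0,-1],[0.26,0,0.122,0,0,0,-1],[0.28,0,0.122,0,0,0,-1],[0.295,0,0.122,0,0,0,-1]]'
```

```text
time_s: 24.33
tool_pos: [0.5537, -0.0157, 0.1612]
tcp_rot: [-0.275, -3.129, 0.0]
contact_force: [2.0, -2.2, 1.0]
grip_width: 0.0003
grasp_force: 0.9
```

```bash
python3 -m jog '[[0.01,0,0,0,0,0,-1],[0.02,0,0,0,0,0,-1],[0.03,0,0,0,0,0,-1],[0.04,0,0,0,0,0,-1],[0.05,0,0,0,0,0,-1],[0.055,0,0,0,0,0,-1],[0.055,0,0,0,0,0,-1]]'
```

```text
time_s: 24.92
tool_pos: [0.5324, -0.0116, 0.1612]
tcp_rot: [-0.274, -3.128, -0.001]
contact_force: [0.5, 0.4, 0.3]
grip_width: -0.0001
grasp_force: 0.0
```

```bash
python3 -m jog '[[0.004,0,0,0,0,0,-1],[0.008,0,0,0,0,0,-1],[0.012,0,0,0,0,0,-1],[0.012,0,0,0,0,0,-1]]'
```

```text
time_s: 25.25
tool_pos: [0.5281, -0.0109, 0.1612]
tcp_rot: [-0.274, -3.129, -0.001]
contact_force: [-0.3, -0.3, -0.8]
grip_width: 0.0001
grasp_force: 0.3
```

```bash
python3 -m jog '[[0.003,0,0,0,0,0,-1],[0.006,0,0,0,0,0,-1],[0.006,0,0,0,0,0,-1]]'
```

```text
time_s: 25.5
tool_pos: [0.5271, -0.0107, 0.1614]
tcp_rot: [0.274, 3.128, 0.0]
contact_force: [3.3, -0.0, -3.5]
grip_width: -0.0003
grasp_force: 2.1
```

```bash
python3 -m jog '[[0.003,0,0,0,0,0,-1],[0.006,0,0,0,0,0,-1],[0.006,0,0,0,0,0,-1]]'
```

```text
time_s: 25.75
tool_pos: [0.5271, -0.0107, 0.1615]
tcp_rot: [0.274, 3.123, -0.001]
contact_force: [9.3, -1.2, -7.7]
grip_width: -0.0002
grasp_force: 4.6
```

At the stop (no further motion, force rises). Back off, lift away and check.

```bash
python3 -m jog '[[-0.02,0,0,0,0,0,-1],[-0.04,0,0,0,0,0,-1],[-0.04,0,-0.05,0,0,0,-1],[-0.04,0,-0.12,0,0,0,-1],[-0.04,0.03,-0.2,0,0,0,-1],[-0.02,0.1,-0.26,0,0,0,-1],[0,0.18,-0.28,0,0,0,-1],[0,0.27,-0.28,0,0,0,-1],[0,0.36,-0.28,0,0,0,-1],[0,0.45,-0.28,0,0,0,-1],[0,0.5,-0.28,0,0,0,-1],[0,0.5,-0.28,0,0,0,-1],[0,0.5,-0.28,0,0,0,-1]]'; python3 - <<'E'
from h import *
for n in P: cv2.imwrite(f'pics/{n}f.png',vision.snapshot(n)[:,:,::-1])
a=cv2.imread('pics/topf.png')[90:270,170:450];b=cv2.imread('pics/sidef.png')[130:340,180:450]
cv2.imwrite('pics/c9.png',np.hstack([cv2.resize(a,(400,257),interpolation=2),cv2.resize(b,(400,311),interpolation=2)[:257]]) if 0 else np.vstack([cv2.resize(a,(430,276),interpolation=2),cv2.resize(b,(430,320),interpolation=2)]))
E
```

```text
time_s: 26.83
tool_pos: [0.5581, 0.1874, 0.2727]
tcp_rot: [-0.271, -3.128, 0.002]
contact_force: [-0.7, -0.1, -1.0]
grip_width: -0.0001
grasp_force: 0.0
```

View pics/c9.png

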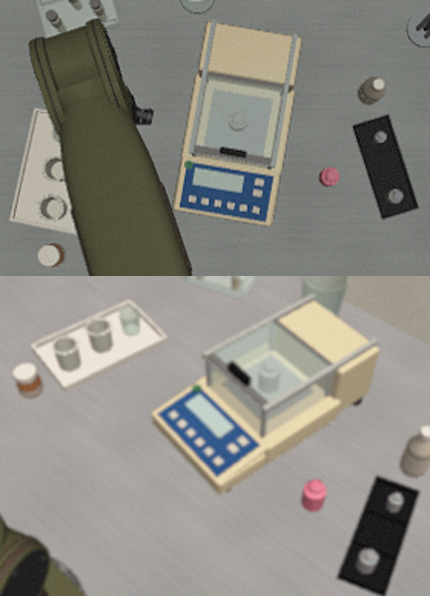

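The cover is fully shut (handle at the front edge, 233,153). The weight stands on the pan under it (238,120), and the cup is in the tray between the others. Handing in.

```bash
python3 -c "
from bench import workorder
print(workorder.close_job())"
```

```text
the job is handed in; nothing more can be done
None
```

The job is handed in: the cup stands upright in the tray between the other two vessels, the 500 g weight is upright in the middle of the pan, and the cover is shut against its stop. The last pictures show everything else where it was.

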